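# Roll the bearing sleeve up the loading ramp

## Task

Push the plain bearing sleeve (the open tube, not the roller with the shaft ends) up its lane of the loading ramp with your fingertips until it has pressed the sprung stop bar at the top fully home, moving slowly and never letting it run away or roll back. Do not grip or lift it, and leave the roller and everything else where they are. Finish with the fingers still holding the sleeve against the pressed-in bar: it rolls down again if you let go.

Things in the scene. Friction and masses are not known exactly. Their poses are not given: they have to be found in the camera images.
- sleeve: plain steel bearing sleeve, an open tube 44 outside diameter, 32 bore, 60 long, about 0.36 kg, lightly oiled (slippery, rolls very easily), lying on its side across one of the two lanes on the flat apron of the ramp. Origin at its centre (on its axis, half-way along); y axis along its length, x and z turn as it rolls
- roller: bystander in the other lane: solid steel roller, 44 diameter over a 36 long drum with 16 diameter shaft ends, 60 long overall; origin at its centre, y along its length. Must stay on the apron. Which lane it lies in varies
- ramp: grey two-lane loading ramp fixed to the table, low end towards the robot, 315 long, 156 wide. Origin on the table, midway between the lanes; x points uphill along the lanes, y across, z up. Lane centres y = +37 and -37; each 66 wide between rails 18 high. Flat apron x -170 to -70, floor at z 12, with a 4 high lip at its low end (x -168 to -160). From x = -70 the floor climbs
- slope (a point): foot of the incline on its surface, midway between the lanes (ramp frame x -70, y 0, z 12); x points up the slope (10 degrees above level), y across, z square off the surface. The incline is 215 long and ends at a block 34 high. On it the sleeve's centre has z = 22 here, and x = 153 where it first touches the bar, 163 with the bar fully home
- stop_bar (a joint): travel of the sprung steel stop bar across both lanes at the top of the ramp: 0 when out, grows as it is pushed up the slope, fully home at 0.010 (10 mm). The spring takes about 1.5 N to start and 6 N fully home, then it is solid
- bar_face (a point): centre of the stop bar's downhill face, midway between the lanes, 24 above the sloping surface; moves with the bar. The bar is 136 wide and 26 high, from 11 to 37 above the surface
- bolt: a bystander: black hex bolt standing on its head, 68 high, 34 across; origin under its centre
- bush: a bystander: short brass bush standing on end, 44 diameter, 32 high; origin under its centre
- oil: a bystander: grey plastic bottle, 54 diameter, 130 high; origin under its centre
- screwdriver: a bystander: screwdriver, 200 long, lying on the table; its x axis runs from handle to tip
- spanner: a bystander: spanner, 220 long, lying on the table
- flange: a bystander: heavy steel ring lying flat, 130 outside diameter, 20 high; origin under its centre
Things that resemble listed ones, but are neither listed nor needed, are in the scene too. Leave any orange look-alike of the sleeve alone.

How it is judged:
On the way:
1. the sleeve is on the incline, pushed by the fingers (x of sleeve in the frame of slope between 0.04 and 0.12 m and contact force between the fingers and sleeve above 0.1 N), for 0.05 s.
At the end, for the whole second after the job is handed in: The stop bar is pressed in at least 7.5 of its 10 mm by the sleeve (contact over 0.5 N), the sleeve lies still on the incline, square across its lane within 0.12 rad, with the fingers still bearing on it (over 0.5 N), and the roller is within 12 mm of its starting place (value of joint stop_bar above 0.0075 m and contact force between sleeve and stop_bar above 0.5 N and contact force between the fingers and sleeve above 0.5 N and x of sleeve in the frame of slope above 0.155 m and z of sleeve in the frame of slope between 0.018 and 0.028 m and angle between the y axis of sleeve and the y axis of ramp, either way round below 0.12 rad and linear speed of sleeve below 0.02 m/s and distance of roller from where it was at the start of the episode below 0.012 m); the arm keeps its last pose, push and grip.
It fails at once if the sleeve is lifted (10 mm clear of the incline) or leaves the ramp ((x of sleeve in the frame of slope above 0 m and z of sleeve in the frame of slope above 0.032 m) or z of sleeve in the frame of slope above 0.047 m or z of sleeve in the frame of ramp below 0.024 m).
It fails at once if the sleeve runs away, is flicked or rolls back freely (faster than 0.35 m/s) (linear speed of sleeve above 0.35 m/s).
It fails at once if the sleeve is taken between the fingers (gripped) (distance between the grasp point and sleeve below 0.018 m).
It fails at once if the sleeve is rammed against the stop bar (over 80 N) (contact force between sleeve and stop_bar above 80 N).
It fails at once if the roller is moved more than 12 mm, or another bystander more than 15 mm or tipped (distance of roller from where it was at the start of the episode above 0.012 m or distance of any of bolt, bush, oil, screwdriver, spanner, flange from where it was at the start of the episode above 0.015 m or angle between any of bolt, bush, oil's own z axis and vertical above 0.3 rad).
It also fails if it takes over 42 s, if anything falls off the work surface, if the arm or the gripper's body presses on something with over 40 N, if the wrist force passes 120 N, or if a joint passes its speed limit or range.

## Robot

A 6-joint arm with a two-finger parallel gripper is mounted at the origin on the work surface. World frame = base frame: x ahead of the robot, y to its left, z up, the work surface at z = 0. Lengths are in m, angles in rad, forces in N, time in s.
With the tool pointing down it reaches from about 0.25 to 0.8 m from the base axis. Payload 3.9 kg.
Tool frame: the origin (TCP) lies on the centre line of the jaws, within the pads' length; the fingertips stand ctrl.tips_ahead ahead of it and the grasp point (between the pads) is the TCP (ctrl.tips_ahead is the distance from the TCP to the fingertips, in m); z points along the fingers, y is the line along which they close (so a half turn about z gives the same grasp; the last joint's range is limited). The gripper opens to 85 mm and grips with 20 to 120 N. Pads are 22 mm wide; open, the fingers measure 114 mm over their backs; the gripper's body (76 mm by 85 mm) begins 54 mm behind the grasp point. The pads swing forward as they close: fully open they stand 13 mm farther back than shut.
Start: joints at [1.325, 0.26, -0.138, 1.173, 0, 1.571], TCP at [0.128, 0.509, 0.25] pointing down, gripper open.
Joint ranges: [-2.78, 2.78], [-0.83, 1.72], [-1.28, 1.37], [-1.9, 2.12], [-1.57, 1.48], [-3.14, 3.14]. Speed limits (rad/s): [2.57, 2.57, 3.14, 3.14, 3.14, 3.14].

## Interface

Orientations are given as a unit quaternion [w, x, y, z].
In Python, from plant import get_state, imaging, order, ctrl gives the robot as it stands. The module is installed in compiled form; this text tells all that it offers.
- The arm moves only by the tool jog_arm, never from a script. Its argument "plan" is a list of rows, each a list of 7 numbers: the gripper's target within -1 to 1 (shut at 1, half-way at 0, fully open at -1), then the shift along the tool's x, y, z in mm, then the turn, a rotation vector about the tool's x, y, z in rad. In form: [[grip, dx, dy, dz, ax, ay, az], ...]. A call has 1 to 8 rows; each row is the pose to reach, as a shift and turn from the pose commanded when the call began, along the tool's axes at that moment; what a row does not reach only later rows make up. A row lasts 1/10 s, in which the tool goes at most 50 mm and 8.59 degrees, less where a joint would pass 70% of its speed; a pose out of reach is approached as far as the arm can. A call with a gripper value outside its range is refused whole. The fingers move at their own pace and stop on an object; "squeeze" is the grip in N (left out, the last holds). Time passes only in rows, so rows that repeat a pose let the fingers close. It gives the time, the measured TCP pose, the force, the opening and the grip force at its end, in the units of the state.
- get_state(): the state, without advancing time (a new reading comes with each control period).
- imaging.read_camera(name): name is "scene" or "top"; returns the picture (384x512x3 uint8, red, green, blue); there is no depth.
- imaging.camera_params(name): a dict with "mtx" (3x3 intrinsics, pixels), "xyz" and "rotation" of the camera in the world. Camera axes: x right, y down, z forward; pixel columns grow to the right and rows downward; lengths in m; the calibration is good to about 2 mm. A picture is of the moment at which its call begins. camera_params takes no time and is no camera call.
- order.close_job(): hands the job in; it is judged then, once.
The state is a dict: "time": time; "joint_pos": joint angles; "dq": joint speeds; "joint_torque": joint torques, N m; "eef_pos": TCP position; "eef_rot": TCP orientation; "wrist_force": force on the tool from outside, world axes, zero at the start; "ft_torque": the same for the moment, N m; "grip_width": finger opening in m; "gripper_force": force on a finger pad.
Only numpy, scipy, OpenCV 4.12 (cv2) and the standard library are available. Lean on these libraries where they do the work, as an engineer would, in place of code of your own. Each camera call takes 0.05 s, during which the arm holds its last target. There are 200 camera calls.

## Working session

There is one attempt and no reset: what is moved stays moved. The work goes in short steps, Python scripts to look and compute and a tool call to move; the robot and the scene stay as the last step left them, time stands still between calls to the robot, and variables do not carry over. Pictures are saved under pics/ and viewed, at most 10 in all, crops included, and the job is handed in when it is done.

Besides the shell and the picture viewer there is one more tool, called after "Request:" as name([rows], argument=value, ...), one row to a line, values as JSON. jog_arm: Moves the arm, as the interface text tells. Its arguments: {"type":"object","properties":{"plan":{"type":"array","items":{"type":"array","items":{"type":"number"}}},"squeeze":{"type":"number"}},"required":["plan"]}

```bash
mkdir -p pics; python3 - <<'E'
from plant import get_state, imaging, order, ctrl
import cv2
s=get_state()
for k,v in s.items(): print(k,v)
print(ctrl.tips_ahead)
for n in("scene","top"):
    cv2.imwrite(f"pics/{n}0.png",cv2.resize(imaging.read_camera(n)[:,:,::-1],(800,600),interpolation=cv2.INTER_CUBIC))
    print(imaging.camera_params(n))
E
```

```text
time 0.0
joint_pos [ 1.32503849e+00  2.60681411e-01 -1.39389419e-01  1.17271996e+00
  3.20368762e-05  1.57079691e+00]
dq [ 0.00154195 -0.00086814 -0.00188769  0.00070108 -0.0010666  -0.00016538]
joint_torque [ 7.04006743e-04 -4.05676246e+01  2.53921956e+01  1.86372001e-02
  1.49287125e-04  1.43469117e-05]
eef_pos [0.12755755 0.50858554 0.24945856]
eef_rot [-1.38128082e-04  1.22570165e-01  9.92459349e-01 -9.87750011e-04]
wrist_force [ 0.42661825 -0.03115093  0.77792454]
ft_torque [-0.02729358 -0.00521744  0.01211845]
gripper_force 0.0
grip_width 0.08522403114685952
0.019
{'mtx': array([[439.91382972,   0.        , 251.91212508],
       [  0.        , 439.91382972, 192.57999908],
       [  0.        ,   0.        ,   1.        ]]), 'xyz': array([ 1.48497675, -0.25177937,  0.69596264]), 'rotation': array([-0.38368778,  0.69196094,  0.5320321 , -0.30152211])}
{'mtx': array([[421.89027143,   0.        , 251.91238212],
       [  0.        , 421.89027143, 191.26299694],
       [  0.        ,   0.        ,   1.        ]]), 'xyz': array([ 0.3340708 , -0.01440288,  1.29358942]), 'rotation': array([ 0.04453822, -0.6986947 ,  0.71250933, -0.04661024])}
```

View pics/top0.png

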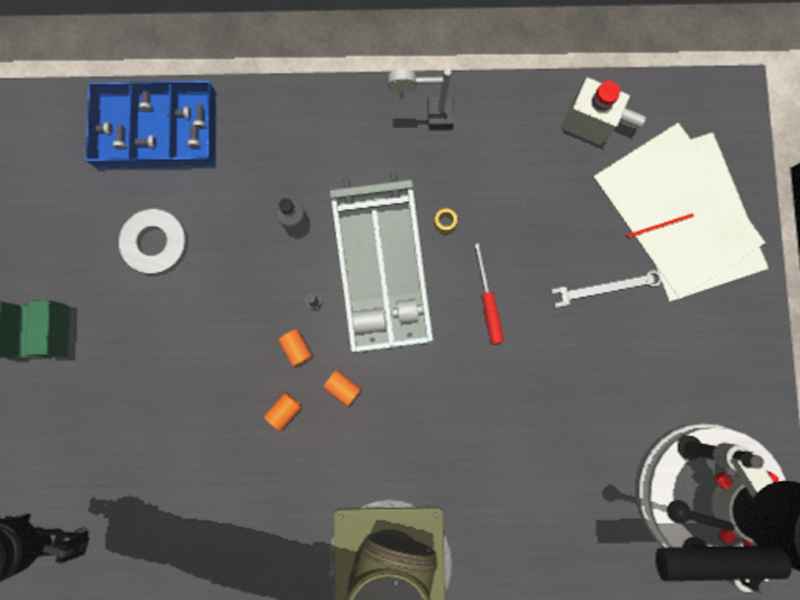

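View pics/scene0.png

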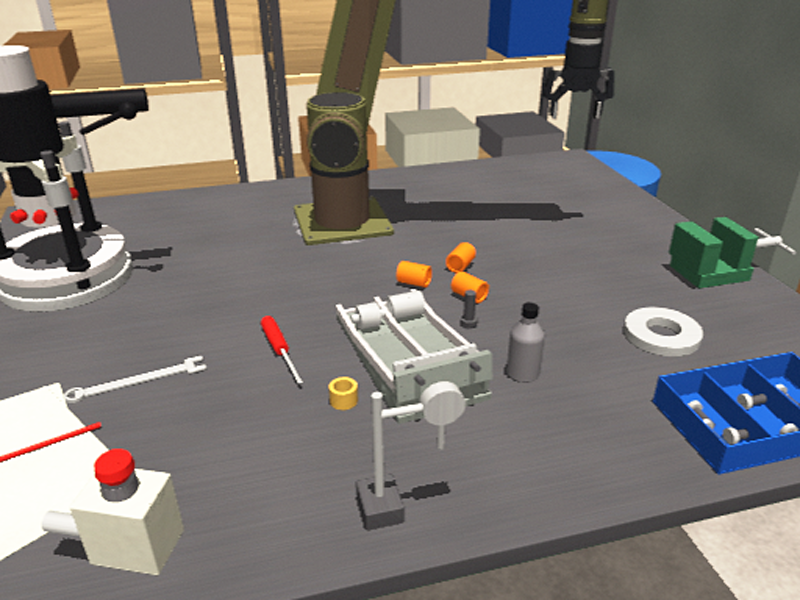

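The sleeve candidates in the top view are the grey tube at (369,320) in the left lane, the grey drum with shaft ends at (407,311), and orange look-alikes at (295,348), (342,388) and (282,411). The grey tube fits the description, because it is plain and has no shaft ends. I'll confirm it in an enlarged crop.

```bash
python3 - <<'E'
from plant import imaging
import cv2
im=imaging.read_camera("top")[:,:,::-1]
cv2.imwrite("pics/top1.png",cv2.resize(im[110:230,200:290],(450,600),interpolation=cv2.INTER_CUBIC))
E
```

```text
(no output)
```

View pics/top1.png

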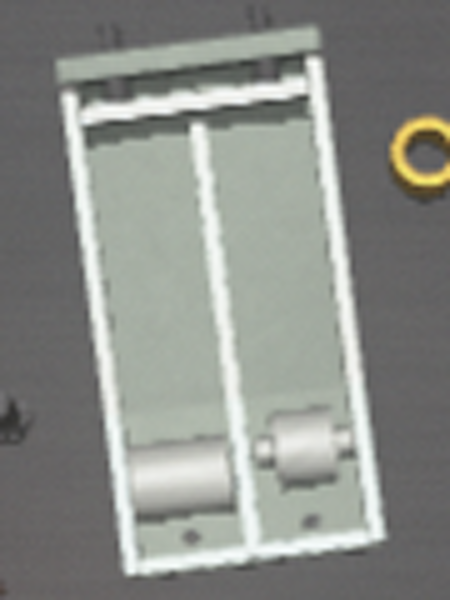

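The crop confirms it. The left lane, around (183,478), holds a plain tube of uniform width, which is the sleeve. The right lane, around (303,447), holds the roller with its shaft ends. The ramp's low corners are at (128,574) and (383,538).

```bash
cat > h.py <<'E'
import numpy as np
from plant import get_state, imaging, ctrl
from scipy.spatial.transform import Rotation as R
from scipy.optimize import least_squares
def rot(q): return R.from_quat(np.r_[q[1:],q[0]])
def proj(n,P):
    c=imaging.camera_params(n); p=rot(c['rotation']).inv().apply(np.atleast_2d(P)-c['xyz'])@c['mtx'].T
    return p[:,:2]/p[:,2:]
def ray(n,uv,z):
    c=imaging.camera_params(n); d=rot(c['rotation']).apply(np.linalg.solve(c['mtx'],[*uv,1])); return c['xyz']+d*(z-c['xyz'][2])/d[2]
E
python3 - <<'E'
from h import *
f=lambda u,v:(200+(u+.5)/5-.5,110+(v+.5)/5-.5)
t=np.tan(np.radians(10))
px=np.array([f(128,574),f(383,538),f(67,93),f(313,58),f(199,125),f(250,555)])
def pts(p):
    x,y,a,xl=p
    zr=.030+(xl+.07)*t
    L=np.array([[-.17,.078,.03],[-.17,-.078,.03],[xl,.078,zr],[xl,-.078,zr],[xl-.018,0,zr-.003],[-.168,0,.03]])
    c,s=np.cos(a),np.sin(a)
    return np.c_[x+c*L[:,0]-s*L[:,1],y+s*L[:,0]+c*L[:,1],L[:,2]]
r=least_squares(lambda p:(proj("top",pts(p))-px).ravel(),[.5,0,0,.13])
print(r.x,r.fun.reshape(-1,2).round(2))
x,y,a,_=r.x
for n,uv in(("sleeve",(183,478)),("roller",(303,447))):
    P=ray("top",f(*uv),.034+.01); d=P[:2]-[x,y]; c,s=np.cos(a),np.sin(a)
    print(n,P,"ramp",c*d[0]+s*d[1],-s*d[0]+c*d[1])
for n,uv,z in(("bolt",(314/1.5625,300/1.5625),.068),("oil",(289/1.5625,208/1.5625),.13)): print(n,ray("top",uv,z))
E
```

```text
[0.57739698 0.00560753 0.1136903  0.11541205] [[-0.58  0.  ]
 [ 0.08  0.27]
 [-0.94  1.14]
 [ 1.4   1.45]
 [-0.74 -2.55]
 [ 0.79 -0.33]]
sleeve [0.4552404  0.02786501 0.044     ] ramp -0.11884295282296743 0.03597190760950924
roller [ 0.47239198 -0.04390651  0.044     ] ramp -0.10994425044476884 -0.037282043143600035
bolt [0.49373211 0.12963508 0.068     ]
oil [0.65460454 0.16692937 0.13      ]
```

Request:
jog_arm([
  [0.4, -372, -409, 0, 0, 0, -0.36],
  [0.4, -372, -409, 0, 0, 0, -0.36],
  [0.4, -372, -409, 0, 0, 0, -0.36],
  [0.4, -372, -409, 0, 0, 0, -0.36],
  [0.4, -372, -409, 0, 0, 0, -0.36],
  [0.4, -372, -409, 0, 0, 0, -0.36],
  [0.4, -372, -409, 0, 0, 0, -0.36],
  [0.4, -372, -409, 0, 0, 0, -0.36],
], squeeze=20)

```text
time: 0.95
eef_pos: [0.3162, 0.1566, 0.2504]
eef_rot: [0.0, -0.057, 0.998, 0.0]
wrist_force: [0.2, 0.0, 0.1]
grip_width: 0.0259
gripper_force: 0.0
```

```bash
cat >> h.py <<'E'
X,Y,A=.5774,.0056,.1137
def rep(tx,ty,tz):
    "errors from TCP to a ramp-frame target, in tool axes (mm)"
    s=get_state(); c,q=np.cos(A),np.sin(A); p=s['eef_pos']; M=rot(s['eef_rot'])
    d=p[:2]-[X,Y]; pr=np.r_[c*d[0]+q*d[1],-q*d[0]+c*d[1],p[2]]
    T=np.r_[X+c*tx-q*ty,Y+q*tx+c*ty,tz]
    G=R.from_matrix(np.array([[-c,-q,0],[-q,c,0],[0,0,-1]]).T)
    print("t",s['time'],"ramp mm",(pr*1e3).round(1),"go",(M.inv().apply(T-p)*1e3).round(1),"turn",(M.inv()*G).as_rotvec().round(3))
    print("F ramp",(R.from_euler('z',-A).apply(s['wrist_force'])).round(2),"w",s['grip_width'],ctrl.tips_ahead,s['joint_pos'].round(2))
E
python3 -c "
from h import *
rep(-.185,.037,.25)"
```

```text
t 0.95 ramp mm [-242.4  179.7  250.4] go [ -57.2 -142.8    0.4] turn [0.    0.001 0.001]
F ramp [ 0.2  -0.02  0.07] w 0.02591313212131128 0.019 [ 0.46 -0.04 -0.49  1.12  0.    0.35]
```

Request:
jog_arm([
  [0.4, -57, -143, 0, 0, 0, 0],
  [0.4, -57, -143, 0, 0, 0, 0],
  [0.4, -57, -143, 0, 0, 0, 0],
  [0.4, -57, -143, 0, 0, 0, 0],
  [0.4, -57, -143, 50, 0, 0, 0],
  [0.4, -57, -143, 100, 0, 0, 0],
  [0.4, -57, -143, 140, 0, 0, 0],
  [0.4, -57, -143, 140, 0, 0, 0],
])

```text
time: 1.75
eef_pos: [0.3832, 0.0231, 0.1062]
eef_rot: [-0.006, -0.057, 0.998, 0.0]
wrist_force: [-0.6, -0.1, 1.0]
grip_width: 0.0257
gripper_force: 0.0
```

```bash
python3 -c "
from h import *
rep(-.185,.037,.042)
import cv2
im=imaging.read_camera('scene')[:,:,::-1]
cv2.imwrite('pics/s1.png',cv2.resize(im[150:280,200:330],(600,600),interpolation=cv2.INTER_CUBIC))"
```

```text
t 1.75 ramp mm [-190.9   39.4  106.2] go [-6.7 -2.5 64.1] turn [ 0.001 -0.012  0.001]
F ramp [-0.62 -0.06  1.01] w 0.025650759785779978 0.019 [ 0.06  0.16 -0.69  0.73  0.   -0.05]
```

View pics/s1.png

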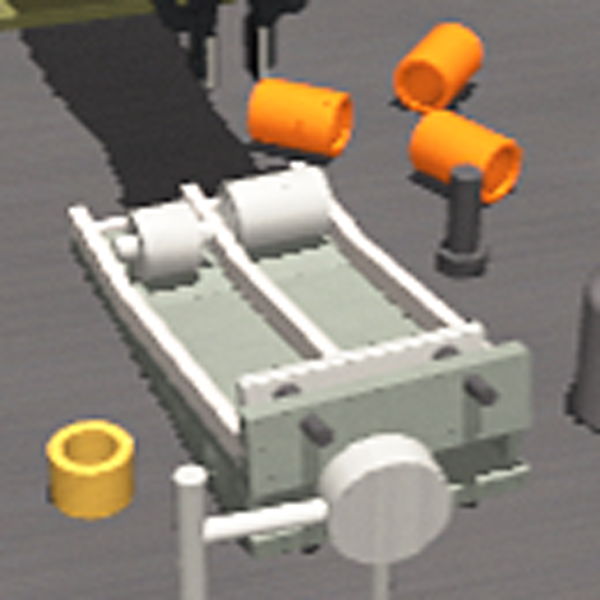

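The scene crop shows the fingers at (230,50) behind the ramp's low end. The sleeve at (275,215) is in line with them and the orange look-alikes are clear of the path. Descending behind the lip.

Request:
jog_arm([
  [0.4, -5, 0, 0, 0, 0, 0],
  [0.4, -5, 0, 0, 0, 0, 0],
  [0.4, -5, 0, 20, 0, 0, 0],
  [0.4, -5, 0, 40, 0, 0, 0],
  [0.4, -5, 0, 55, 0, 0, 0],
  [0.4, -5, 0, 60, 0, 0, 0],
  [0.4, -5, 0, 60, 0, 0, 0],
  [0.4, -5, 0, 60, 0, 0, 0],
])

```text
time: 2.6
eef_pos: [0.3951, 0.0236, 0.0515]
eef_rot: [0.001, -0.057, 0.998, 0.0]
wrist_force: [0.7, 0.4, 0.2]
grip_width: 0.0254
gripper_force: 0.0
```

```bash
python3 -c "
from h import *
rep(-.165,.037,.042)"
```

```text
t 2.6 ramp mm [-179.1   38.6   51.5] go [-14.1  -1.6   9.5] turn [-0.     0.002  0.001]
F ramp [0.78 0.35 0.21] w 0.02542826275420944 0.019 [ 0.06  0.25 -0.76  0.56  0.   -0.05]
```

Request:
jog_arm([
  [0.4, 0, -2, 4, 0, 0, 0],
  [0.4, 0, -2, 8, 0, 0, 0],
  [0.4, -3, -2, 9, 0, 0, 0],
  [0.4, -6, -2, 9, 0, 0, 0],
  [0.4, -9, -2, 9, 0, 0, 0],
  [0.4, -12, -2, 9, 0, 0, 0],
  [0.4, -14, -2, 9, 0, 0, 0],
  [0.4, -14, -2, 9, 0, 0, 0],
])

```text
time: 3.4
eef_pos: [0.4085, 0.0231, 0.0414]
eef_rot: [0.0, -0.057, 0.998, 0.0]
wrist_force: [-0.1, 0.1, -0.3]
grip_width: 0.0255
gripper_force: 0.0
```

```bash
python3 -c "
from h import *
rep(-.07,.037,.042)
import cv2
im=imaging.read_camera('scene')[:,:,::-1]
cv2.imwrite('pics/s2.png',cv2.resize(im[160:260,200:300],(600,600),interpolation=cv2.INTER_CUBIC))"
```

```text
t 3.4 ramp mm [-165.8   36.6   41.4] go [-95.8   0.3  -0.6] turn [-0.     0.     0.001]
F ramp [-0.09  0.15 -0.3 ] w 0.0255431452704189 0.019 [ 0.06  0.28 -0.75  0.54  0.   -0.06]
```

View pics/s2.png

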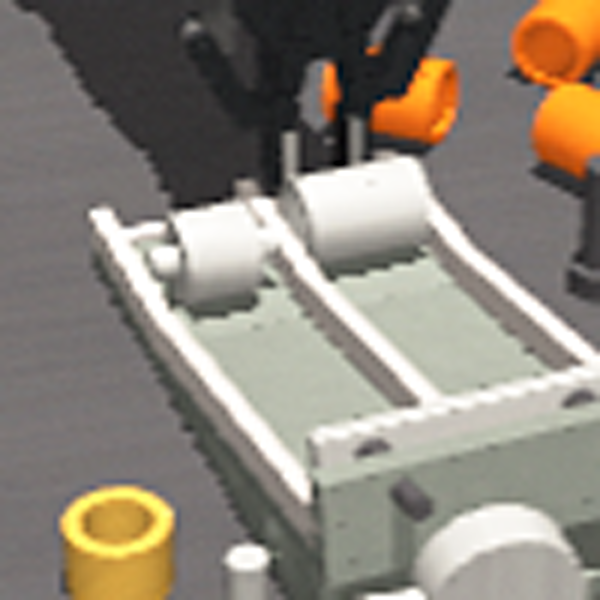

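The two fingertips, at (290,160) and (355,150), straddle the lane centre behind the sleeve, midway between the rail ends at (250,195) and (385,160). Starting a slow push.

Request:
jog_arm([
  [0.4, -3, 0, 0, 0, 0, 0],
  [0.4, -6, 0, 0, 0, 0, 0],
  [0.4, -9, 0, 0, 0, 0, 0],
  [0.4, -11, 0, 0, 0, 0, 0],
  [0.4, -13, 0, 0, 0, 0, 0],
  [0.4, -15, 0, 0, 0, 0, 0],
  [0.4, -17, 0, 0, 0, 0, 0],
  [0.4, -19, 0, 0, 0, 0, 0],
])

```text
time: 4.25
eef_pos: [0.4268, 0.0253, 0.0413]
eef_rot: [-0.0, -0.057, 0.998, 0.0]
wrist_force: [-0.3, 0.1, -0.7]
grip_width: 0.0258
gripper_force: 0.0
```

Request:
jog_arm([
  [0.4, -3, 0, 0, 0, 0, 0],
  [0.4, -6, 0, 0, 0, 0, 0],
  [0.4, -9, 0, 0, 0, 0, 0],
  [0.4, -12, 0, 0, 0, 0, 0],
  [0.4, -15, 0, 0, 0, 0, 0],
  [0.4, -18, 0, 0, 0, 0, 0],
  [0.4, -21, 0, 0, 0, 0, 0],
  [0.4, -24, 0, 0, 0, 0, 0],
])

```text
time: 5.05
eef_pos: [0.4509, 0.028, 0.0413]
eef_rot: [0.0, -0.057, 0.998, -0.0]
wrist_force: [-0.5, 0.4, 0.4]
grip_width: 0.0256
gripper_force: 0.1
```

```bash
python3 -c "
from h import *
rep(-.07,.037,.042)
import cv2
a=imaging.read_camera('scene')[160:260,200:300,::-1];b=imaging.read_camera('top')[110:230,200:290,::-1]
cv2.imwrite('pics/s3.png',cv2.hconcat([cv2.resize(a,(420,420)),cv2.resize(b,(315,420))]))"
```

```text
t 5.05 ramp mm [-123.1   36.6   41.3] go [-53.1   0.3  -0.7] turn [-0.     0.     0.001]
F ramp [-0.48  0.48  0.37] w 0.025551814785029988 0.019 [ 0.06  0.34 -0.65  0.58 -0.   -0.05]
```

View pics/s3.png

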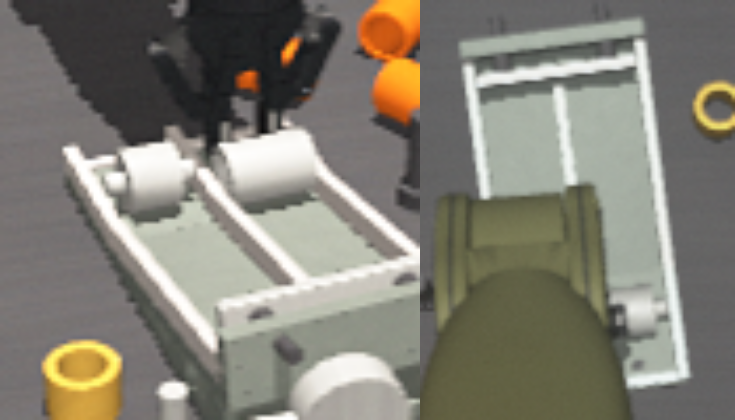

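The left half shows the sleeve at (268,165) rolling ahead of the fingertips, still square. The roller at (150,178) hasn't moved. In the top view the arm hides the sleeve. Continuing to the incline, then climbing at 10 degrees.

Request:
jog_arm([
  [0.4, -3, 0, 0, 0, 0, 0],
  [0.4, -6, 0, 0, 0, 0, 0],
  [0.4, -9, 0, 0, 0, 0, 0],
  [0.4, -12, 0, 0, 0, 0, 0],
  [0.4, -15, 0, 0, 0, 0, 0],
  [0.4, -18, 0, -0.3, 0, 0, 0],
  [0.4, -21, 0, -0.8, 0, 0, 0],
  [0.4, -24, 0, -1.3, 0, 0, 0],
])

```text
time: 5.95
eef_pos: [0.474, 0.0307, 0.0425]
eef_rot: [-0.001, -0.057, 0.998, -0.0]
wrist_force: [-1.9, -1.2, 0.7]
grip_width: 0.0254
gripper_force: 0.9
```

Request:
jog_arm([
  [0.4, -3, 0, -0.5, 0, 0, 0],
  [0.4, -6, 0, -1, 0, 0, 0],
  [0.4, -9, 0, -1.6, 0, 0, 0],
  [0.4, -12, 0, -2.1, 0, 0, 0],
  [0.4, -15, 0, -2.6, 0, 0, 0],
  [0.4, -18, 0, -3.2, 0, 0, 0],
  [0.4, -21, 0, -3.7, 0, 0, 0],
  [0.4, -24, 0, -4.2, 0, 0, 0],
])

```text
time: 6.75
eef_pos: [0.4986, 0.0335, 0.0468]
eef_rot: [-0.0, -0.057, 0.998, 0.0]
wrist_force: [-0.8, -0.5, 1.4]
grip_width: 0.0256
gripper_force: 0.9
```

Request:
jog_arm([
  [0.4, -3, 0, -0.5, 0, 0, 0],
  [0.4, -6, 0, -1, 0, 0, 0],
  [0.4, -9, 0, -1.6, 0, 0, 0],
  [0.4, -12, 0, -2.1, 0, 0, 0],
  [0.4, -15, 0, -2.6, 0, 0, 0],
  [0.4, -18, 0, -3.2, 0, 0, 0],
  [0.4, -21, 0, -3.7, 0, 0, 0],
  [0.4, -24, 0, -4.2, 0, 0, 0],
])

```text
time: 7.55
eef_pos: [0.5224, 0.0362, 0.051]
eef_rot: [-0.0, -0.057, 0.998, 0.0]
wrist_force: [-2.4, 0.4, 1.2]
grip_width: 0.026
gripper_force: 0.9
```

```bash
python3 -c "
from h import *
rep(.0537,.037,.0703)
import cv2
a=imaging.read_camera('scene')[150:270,200:320,::-1]
cv2.imwrite('pics/s4.png',cv2.resize(a,(600,600),interpolation=cv2.INTER_CUBIC))"
```

```text
t 7.55 ramp mm [-51.2  36.7  51. ] go [-104.9    0.3  -19.3] turn [ 0. -0.  0.]
F ramp [-2.33  0.69  1.21] w 0.02600818189861127 0.019 [ 0.07  0.42 -0.47  0.68  0.   -0.04]
```

View pics/s4.png

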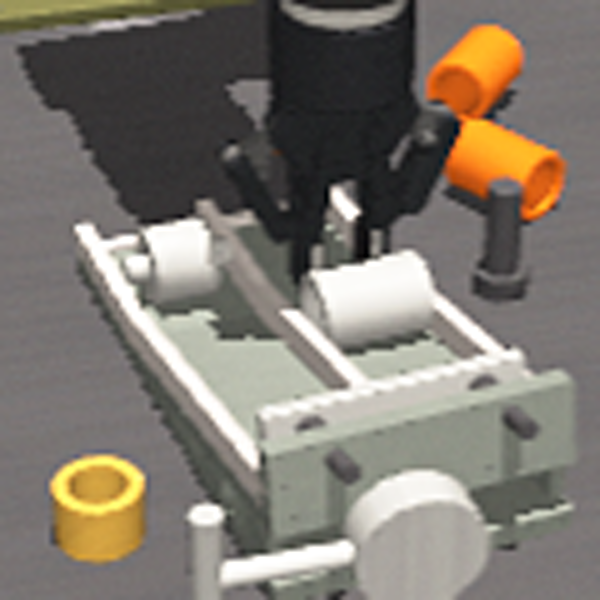

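The sleeve at (370,300) is on the incline, square, with the fingers directly behind it. The roller at (180,260) is unmoved. Continuing.

Request:
jog_arm([
  [0.4, -3, 0, -0.5, 0, 0, 0],
  [0.4, -6, 0, -1, 0, 0, 0],
  [0.4, -9, 0, -1.6, 0, 0, 0],
  [0.4, -12, 0, -2.1, 0, 0, 0],
  [0.4, -15, 0, -2.6, 0, 0, 0],
  [0.4, -18, 0, -3.2, 0, 0, 0],
  [0.4, -21, 0, -3.7, 0, 0, 0],
  [0.4, -24, 0, -4.2, 0, 0, 0],
])

```text
time: 8.4
eef_pos: [0.5463, 0.039, 0.0553]
eef_rot: [0.0, -0.057, 0.998, 0.0]
wrist_force: [-2.1, -0.4, 0.7]
grip_width: 0.0254
gripper_force: 0.9
```

Request:
jog_arm([
  [0.4, -3, 0, -0.5, 0, 0, 0],
  [0.4, -6, 0, -1, 0, 0, 0],
  [0.4, -9, 0, -1.6, 0, 0, 0],
  [0.4, -12, 0, -2.1, 0, 0, 0],
  [0.4, -15, 0, -2.6, 0, 0, 0],
  [0.4, -18, 0, -3.2, 0, 0, 0],
  [0.4, -21, 0, -3.7, 0, 0, 0],
  [0.4, -24, 0, -4.2, 0, 0, 0],
])

```text
time: 9.2
eef_pos: [0.5701, 0.0417, 0.0594]
eef_rot: [0.0, -0.057, 0.998, 0.0]
wrist_force: [-2.5, 0.8, 0.7]
grip_width: 0.0257
gripper_force: 0.9
```

Request:
jog_arm([
  [0.4, -3, 0, -0.5, 0, 0, 0],
  [0.4, -6, 0, -1, 0, 0, 0],
  [0.4, -9, 0, -1.6, 0, 0, 0],
  [0.4, -12, 0, -2.1, 0, 0, 0],
  [0.4, -15, 0, -2.6, 0, 0, 0],
  [0.4, -18, 0, -3.2, 0, 0, 0],
  [0.4, -21, 0, -3.7, 0, 0, 0],
  [0.4, -24, 0, -4.2, 0, 0, 0],
])

```text
time: 10.0
eef_pos: [0.5939, 0.0444, 0.0637]
eef_rot: [-0.0, -0.057, 0.998, -0.0]
wrist_force: [-1.1, -0.9, 0.9]
grip_width: 0.0256
gripper_force: 0.9
```

Request:
jog_arm([
  [0.4, -2, 0, -0.3, 0, 0, 0],
  [0.4, -4, 0, -0.7, 0, 0, 0],
  [0.4, -6, 0, -1, 0, 0, 0],
  [0.4, -8, 0, -1.4, 0, 0, 0],
  [0.4, -10, 0, -1.8, 0, 0, 0],
  [0.4, -12, 0, -2.1, 0, 0, 0],
  [0.4, -14, 0, -2.5, 0, 0, 0],
  [0.4, -14, 0, -2.5, 0, 0, 0],
])

```text
time: 10.8
eef_pos: [0.6083, 0.0461, 0.0662]
eef_rot: [0.001, -0.057, 0.998, 0.0]
wrist_force: [-0.4, 0.2, -0.2]
grip_width: 0.0257
gripper_force: 0.3
```

```bash
python3 -c "
from h import *
rep(.0537,.037,.0703)"
```

```text
t 10.8 ramp mm [35.3 36.7 66.2] go [-18.4   0.3  -4. ] turn [0.    0.001 0.001]
F ramp [-0.41  0.28 -0.22] w 0.025654297428902444 0.019 [ 0.08  0.53 -0.22  0.82  0.   -0.04]
```

Request:
jog_arm([
  [0.4, -1.5, 0, -0.3, 0, 0, 0],
  [0.4, -3, 0, -0.6, 0, 0, 0],
  [0.4, -4.5, 0, -0.9, 0, 0, 0],
  [0.4, -6, 0, -1.2, 0, 0, 0],
  [0.4, -7.5, 0, -1.5, 0, 0, 0],
  [0.4, -9, 0, -1.8, 0, 0, 0],
  [0.4, -10, 0, -2, 0, 0, 0],
  [0.4, -10, 0, -2, 0, 0, 0],
])

```text
time: 11.6
eef_pos: [0.6158, 0.047, 0.0677]
eef_rot: [-0.002, -0.057, 0.998, -0.0]
wrist_force: [-5.8, -0.5, 2.1]
grip_width: 0.0256
gripper_force: 2.6
```

Request:
jog_arm([
  [0.4, -1, 0, -0.2, 0, 0, 0],
  [0.4, -2, 0, -0.4, 0, 0, 0],
  [0.4, -3, 0, -0.6, 0, 0, 0],
  [0.4, -4, 0, -0.8, 0, 0, 0],
  [0.4, -5, 0, -1, 0, 0, 0],
  [0.4, -5, 0, -1, 0, 0, 0],
  [0.4, -5, 0, -1, 0, 0, 0],
])

```text
time: 12.3
eef_pos: [0.6194, 0.0474, 0.0683]
eef_rot: [-0.003, -0.057, 0.998, -0.0]
wrist_force: [-6.9, -0.9, 3.0]
grip_width: 0.0255
gripper_force: 3.7
```

```bash
python3 -c "
from h import *
rep(.0537,.037,.0703)
import cv2
a=imaging.read_camera('scene')[170:270,210:330,::-1]
cv2.imwrite('pics/s5.png',cv2.resize(a,(720,600),interpolation=cv2.INTER_CUBIC))"
```

```text
t 12.3 ramp mm [46.5 36.7 68.3] go [-7.2  0.3 -2. ] turn [ 0.    -0.006  0.   ]
F ramp [-6.96 -0.08  3.04] w 0.025452141741843935 0.019 [ 0.08  0.55 -0.18  0.85 -0.   -0.04]
```

View pics/s5.png

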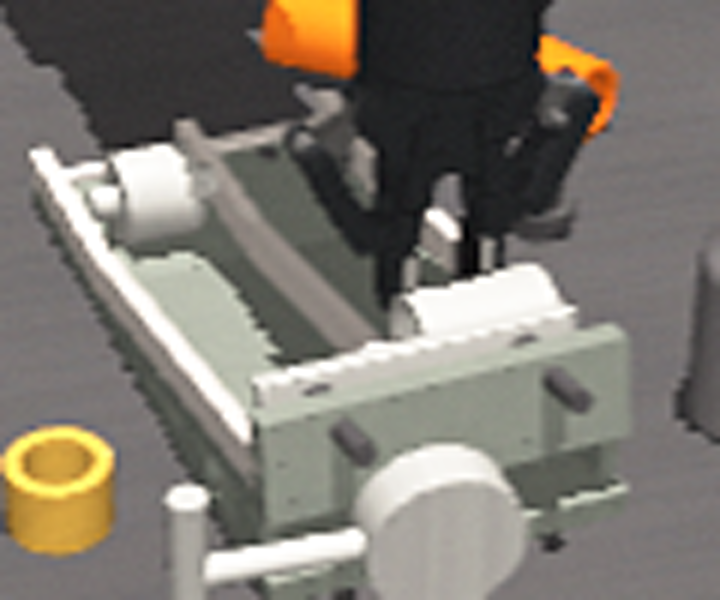

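The sleeve at (480,305) is against the bar and square, with both fingertips behind it. The force is rising, at 7 N now. I'll press on slowly until the bar goes solid.

Request:
jog_arm([
  [0.4, -0.5, 0, -0.1, 0, 0, 0],
  [0.4, -1, 0, -0.2, 0, 0, 0],
  [0.4, -1.5, 0, -0.3, 0, 0, 0],
  [0.4, -2, 0, -0.4, 0, 0, 0],
  [0.4, -2, 0, -0.4, 0, 0, 0],
  [0.4, -2, 0, -0.4, 0, 0, 0],
])

```text
time: 12.95
eef_pos: [0.6207, 0.0475, 0.0686]
eef_rot: [-0.004, -0.057, 0.998, -0.0]
wrist_force: [-8.5, -1.8, 3.9]
grip_width: 0.0255
gripper_force: 4.2
```

Request:
jog_arm([
  [0.4, -0.5, 0, -0.1, 0, 0, 0],
  [0.4, -1, 0, -0.2, 0, 0, 0],
  [0.4, -1.5, 0, -0.3, 0, 0, 0],
  [0.4, -2, 0, -0.4, 0, 0, 0],
  [0.4, -2, 0, -0.4, 0, 0, 0],
  [0.4, -2, 0, -0.4, 0, 0, 0],
])

```text
time: 13.55
eef_pos: [0.6221, 0.0477, 0.0689]
eef_rot: [-0.004, -0.057, 0.998, -0.0]
wrist_force: [-9.6, -0.6, 3.7]
grip_width: 0.0255
gripper_force: 4.7
```

Request:
jog_arm([
  [0.4, -0.5, 0, -0.1, 0, 0, 0],
  [0.4, -1, 0, -0.2, 0, 0, 0],
  [0.4, -1.5, 0, -0.3, 0, 0, 0],
  [0.4, -2, 0, -0.4, 0, 0, 0],
  [0.4, -2, 0, -0.4, 0, 0, 0],
  [0.4, -2, 0, -0.4, 0, 0, 0],
])

```text
time: 14.15
eef_pos: [0.6236, 0.0479, 0.0691]
eef_rot: [-0.005, -0.057, 0.998, -0.0]
wrist_force: [-11.2, -0.9, 3.8]
grip_width: 0.0257
gripper_force: 5.1
```

```bash
python3 -c "
from h import *
rep(.0537,.037,.0703)"
```

```text
t 14.15 ramp mm [50.7 36.7 69.1] go [-3.   0.3 -1.2] turn [-0.   -0.01  0.  ]
F ramp [-11.22   0.36   3.84] w 0.025652622469380663 0.019 [ 0.08  0.56 -0.16  0.86 -0.   -0.04]
```

Request:
jog_arm([
  [0.4, -0.5, 0, -0.1, 0, 0, 0],
  [0.4, -1, 0, -0.2, 0, 0, 0],
  [0.4, -1.5, 0, -0.3, 0, 0, 0],
  [0.4, -2, 0, -0.4, 0, 0, 0],
  [0.4, -2, 0, -0.4, 0, 0, 0],
  [0.4, -2, 0, -0.4, 0, 0, 0],
])

```text
time: 14.75
eef_pos: [0.6244, 0.0479, 0.0693]
eef_rot: [-0.006, -0.057, 0.998, -0.0]
wrist_force: [-11.4, -1.7, 5.0]
grip_width: 0.0258
gripper_force: 6.0
```

Request:
jog_arm([
  [0.4, -0.5, 0, -0.1, 0, 0, 0],
  [0.4, -1, 0, -0.2, 0, 0, 0],
  [0.4, -1.5, 0, -0.3, 0, 0, 0],
  [0.4, -2, 0, -0.4, 0, 0, 0],
  [0.4, -2, 0, -0.4, 0, 0, 0],
  [0.4, -2, 0, -0.4, 0, 0, 0],
])

```text
time: 15.35
eef_pos: [0.6246, 0.048, 0.0693]
eef_rot: [-0.008, -0.057, 0.998, -0.0]
wrist_force: [-14.5, -1.7, 5.9]
grip_width: 0.0255
gripper_force: 7.6
```

Request:
jog_arm([
  [0.4, -0.5, 0, -0.1, 0, 0, 0],
  [0.4, -1, 0, -0.2, 0, 0, 0],
  [0.4, -1.5, 0, -0.3, 0, 0, 0],
  [0.4, -2, 0, -0.4, 0, 0, 0],
  [0.4, -2, 0, -0.4, 0, 0, 0],
  [0.4, -2, 0, -0.4, 0, 0, 0],
])

```text
time: 15.95
eef_pos: [0.6246, 0.048, 0.0693]
eef_rot: [-0.009, -0.057, 0.998, -0.001]
wrist_force: [-17.7, -3.4, 8.0]
grip_width: 0.0261
gripper_force: 9.2
```

```bash
python3 -c "
from h import *
rep(.0537,.037,.0703)
import cv2
a=imaging.read_camera('scene')[170:270,210:330,::-1]
cv2.imwrite('pics/s6.png',cv2.resize(a,(720,600),interpolation=cv2.INTER_CUBIC))"
```

```text
t 15.95 ramp mm [51.7 36.8 69.3] go [-1.9  0.2 -1.1] turn [ 0.    -0.019  0.   ]
F ramp [-18.01  -1.34   7.96] w 0.026099744967264076 0.019 [ 0.08  0.56 -0.15  0.88 -0.   -0.04]
```

View pics/s6.png

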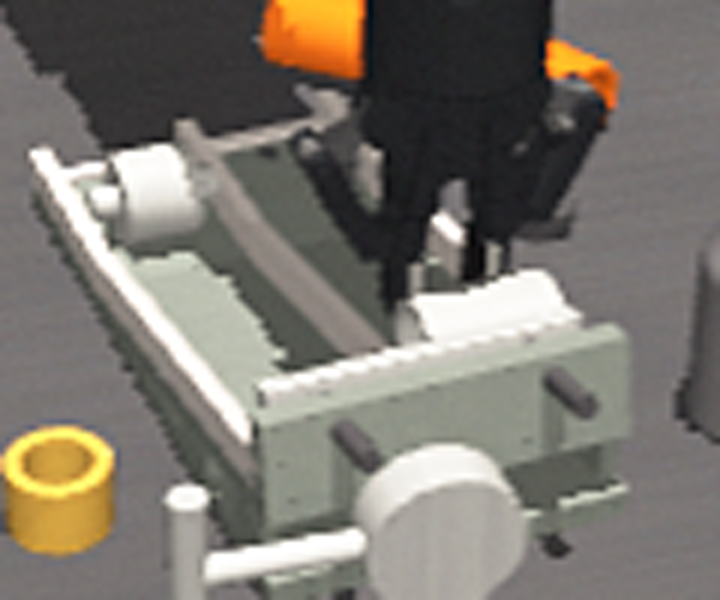

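The TCP has stopped advancing at 51.7 mm while the force climbs to 18 N, so the bar is solid. The picture agrees: the bar's gap at the block is closed, the guide pins at (360,445) and (570,390) stick out further, and the sleeve at (490,310) is square. The roller at (155,190) is in place. Handing in.

```bash
python3 -c "
from plant import order
print(order.close_job())"
```

```text
the job is handed in; nothing more can be done
None
```

I pushed the sleeve up its lane and pressed the stop bar fully home, with the fingers still holding it there at about 18 N. The roller looked unmoved and the job is handed in at about 16 s, but no verdict came back.

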